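# Tighten the lathe chuck with a self-ejecting chuck key and hold it home

### The arm

A 6-joint arm with a two-finger parallel gripper is mounted at the origin on the work surface. World frame = base frame: x ahead of the robot, y to its left, z up, the work surface at z = 0. Lengths are in mm, angles in degrees, forces in N, time in s.
With the tool pointing down it reaches from about 300 to 850 mm from the base axis. Payload 4.2 kg.
Tool frame: the origin (TCP) lies midway between the tips of the shut fingers; the grasp point (between the pads) lies 19 mm behind it (env.grasp_offset is the distance from the TCP to the grasp point, in mm); z points along the fingers, y is the line along which they close (so a half turn about z gives the same grasp; the last joint's range is limited). The gripper opens to 91 mm and grips with 3 to 60 N. Pads are 32 mm wide; open, the fingers measure 118 mm over their backs; the gripper's body (76 mm by 178 mm) begins 60 mm behind the grasp point.
Start: joints at [-69.041, 18.312, 89.639, -0, 72.044, -1.146], TCP at [216.377, -532.751, 213.976] pointing down, gripper open.
Joint ranges: [-177.97, 177.97], [-48.28, 115.42], [12.27, 149.76], [-77.06, 257.06], [2.81, 150.46], [-146.56, 146.56]. Speed limits (degrees/s): [147.25, 147.25, 180, 180, 180, 180].

### API

Orientations are given as [roll, pitch, yaw] about the fixed x, y, z axes, in that order (R = Rz(yaw) Ry(pitch) Rx(roll)).
In Python, from workcell import env, optics gives the robot as it stands. The module is installed in compiled form; this text tells all that it offers.
- The arm moves only by the tool send_rows, never from a script. Its argument "targets" is a list that holds one entry, the list of rows, each a list of 7 numbers: the turn, a rotation vector about the world's x, y, z scaled (see below), then the shift along the world's x, y, z scaled (see below), then the closure, from -1 (fully open) to 1 (shut). In form: [[[rx, ry, rz, x, y, z, gripper], ...]]. A call has 1 to 12 rows; each row shifts and turns the commanded pose from where the row before left it; what a row does not reach is not made up. The controller multiplies each number of a shift by 0.2 m and each number of a turn by pi/2 rad. A row lasts 1/10 s, in which the tool goes at most 50 mm and 8.59 degrees, less where a joint would pass 70% of its speed; a pose out of reach is approached as far as the arm can. A call with a number of a shift or a turn outside -1 to 1 is refused whole. A call with a gripper value outside its range is refused whole. The fingers move at their own pace and stop on an object; "grip_force" is the grip in N (left out, the last holds). Time passes only in rows, so rows that do not move let the fingers close. It gives the time, the measured TCP pose, the force, the opening and the grip force at its end, in the units of the state.
- env.state(): the state, without advancing time (a new reading comes with each control period).
- optics.grab_frame(name): name is "scene" or "side" or "wrist"; returns (picture, depth): 400x640x3 uint8, red, green, blue; 400x640 float32, mm along the optical axis (not along the pixel's ray), 0 where there is no reading.
- optics.camera_info(name): a dict with "camera_matrix" (3x3 intrinsics, pixels), "k1" (the pictures are not rectified: a ray, as slopes to the right and down, at radius r is drawn at 1 + k1 r^2 times it, then the intrinsics apply), "R" (3x3) and "t" (3): a world point X has camera coordinates R X + t; the wrist camera has in their place "mount" (4x4, takes a point from camera to tool coordinates, whose origin is the TCP and whose axes are the flange's). Camera axes: x right, y down, z forward; pixel columns grow to the right and rows downward; lengths in mm; the calibration is good to about 2 mm. A picture is of the moment at which its call begins: read the wrist's pose just before it. camera_info takes no time and is no camera call.
- env.job_done(): hands the job in; it is judged then, once.
Trained networks look in the newest picture that a camera, given by its name, has taken for a name from the list of things; names that differ only in an ending like _2 or _b are one class to them, and where a whole thing is asked for, a point or a joint stands for the part that bears it (a point fixed in the world has none). Each returns a list of dicts, best first, with "conf" (0 to 1); they miss things now and then, are a little off and sometimes report something else, mostly with a low value. They report only what shows in the picture. A call takes as long as a camera call. They do not tell look-alikes from the thing itself.
- optics.silhouettes(camera, name): "mask" (400x640 bool, what is visible of it) and "at" ([column, row] in pixels, amid what is visible of it).
- optics.place_of(camera, name): "at" ([column, row] in pixels: a listed point, or the origin of a listed thing).
The state is a dict: "time_s": time; "qpos": joint angles; "qvel": joint speeds; "effort": joint torques, N m; "ee_pos": TCP position; "ee_rot": TCP orientation; "force": force on the tool from outside, world axes, zero at the start; "torque": the same for the moment, N m; "gripper_width": finger opening in mm; "gripper_force": force on a finger pad.
Only numpy, scipy, OpenCV 4.12 (cv2) and the standard library are available. Lean on these libraries where they do the work, as an engineer would, in place of code of your own. Each camera call takes 0.05 s, during which the arm holds its last target. There are 200 camera calls.

### The job

Take the T-handled chuck key out of the wooden tool block, set it upright in the square socket on top of the bench lathe's chuck, turn it until its square end meshes, and press it fully home against its ejector spring, shoulder flat on the chuck. Keep it pressed home and turn it clockwise (seen from above) until the jaws are tight and it will turn no further. The spring throws the key out if it is let go, so finish while still gripping the key and pressing it home at the tight stop, and leave the other tools and things on the bench undisturbed.

Things in the scene. Friction and masses are not known exactly. Their poses are not given: they have to be found in the camera images.
- key_grip (a point): Grip point of the chuck key: the middle of its cross bar, a plain round blackened-steel bar 12 mm thick, 90 mm long, on top of an 11 mm round stem. x along the bar, z up the stem. The key stands upright in one of the block's three holes, resting on its shoulder, turned any way; the bar is then 130 mm above the bench. It is the only tool there with a plain steel bar.
- key_seat (a point): Centre of the underside of the key's round shoulder (24 mm across), 70 mm straight below key_grip; same axes. Below it is the square end, 10 mm square and 14 mm long, its last 4 mm tapered to 7 mm; its flats are parallel and square to the bar. Fully home, this point lies at the socket's mouth.
- key: The whole chuck key, about 0.17 kg; origin at key_seat. A spring-loaded ejector pin, 5 mm thick, stands 18 mm out of its square end (tip 32 mm below the shoulder) and slides up into the key: it pushes with 3 N at first, 0.5 N more per mm, 11 N with the key home. It meets the socket's floor while the shoulder is still 16 mm above the mouth.
- socket (a point): Mouth of the key socket: centre of the square hole in the round pinion on top of the lathe's chuck, about 188 mm above the bench. The hole faces straight up, 11.2 mm square and 16 mm deep with a flat floor. z up; x and y square to its flats, turning with the pinion. It lies in a flat seat 30 mm square whose edges to left and right stand 2 mm proud.
- pinion (a joint): Turn of the socket about its upright axis: grows as it turns clockwise seen from above, which closes the jaws. 0.2 to 0.8 rad at the start, 1.3 rad at the tight stop (jaws fast on the wooden blank). It drags with about 0.12 N m and stays where it is left.
- lathe: Small bench lathe, fixed, grey-green, 580 mm long, in a tray 260 mm wide. Origin on the bench straight below the key socket; y along the spindle towards the headstock, x away from the robot. The chuck is a steel drum 100 mm across, axis 140 mm above the bench. The headstock's top, 195 mm high, begins 50 mm from the socket on its +y side, its belt cover (205 mm) 190 mm away; all else is lower.
- block: Wooden tool block 220 x 75 x 60 mm, fixed; origin under its centre, x along its length. Three holes 16.5 mm wide, 48 mm deep, in a row at x = -70, 0 and 70 mm, hold the chuck key and two other tools in any order.
- bradawl: Bystander in the block: bradawl with a pear-shaped pale wooden handle 77 mm tall; origin where the handle rests on the block.
- reamer: Bystander in the block: small hand reamer with a fat dark wooden cross handle 60 mm long, its top 58 mm above the block; origin where its collar rests on the block.
- tape: Bystander: roll of black tape, 104 mm across, 48 mm tall; origin under its centre.
- wax_tin: Bystander: round metal wax tin, 70 mm across, 34 mm tall, in the lathe's tray behind the tailstock; origin under its centre.
- spanner: Bystander: flat 150 mm spanner lying in the lathe's tray in front of the headstock; origin under its middle.
- glue: Bystander: white glue bottle 60 mm across, 160 mm tall, beyond the tailstock; origin under its centre.
Things that resemble listed ones, but are neither listed nor needed, are in the scene too. There is more than one size of the key; the job needs the smaller.

How it is judged:
By the outcome, as a careful person would: the job done as asked, in the order asked, and still so for the second after the job is handed in, while the arm keeps its last pose, push and grip.
It also fails if it takes over 45 s, if anything falls off the work surface, if the arm or the gripper's body presses on something with over 40 N, if the wrist force passes 120 N, or if a joint passes its speed limit or range.

## Working session

There is one attempt and no reset: what is moved stays moved. The work goes in short steps, Python scripts to look and compute and a tool call to move; the robot and the scene stay as the last step left them, time stands still between calls to the robot, and variables do not carry over. Pictures are saved under pics/ and viewed, at most 10 in all, crops included, and the job is handed in when it is done.

Besides the shell and the picture viewer there is one more tool, called after "Call:" as name([rows], argument=value, ...), one row to a line, values as JSON. send_rows: Moves the arm, as the interface text tells. Its arguments: {"type":"object","properties":{"targets":{"type":"array"},"grip_force":{"type":"number"}},"required":["targets"]}

```bash
mkdir -p pics; cat > h.py <<'E'
import numpy as np, cv2
from workcell import env, optics
from scipy.spatial.transform import Rotation as Ro
def cam(n):
    i=optics.camera_info(n); K=np.array(i["camera_matrix"])
    if "R" in i: R=np.array(i["R"]);t=np.array(i["t"]); Rc=R.T; o=-R.T@t
    else:
        M=np.array(i["mount"]); s=env.state(); T=Ro.from_euler('xyz',s["ee_rot"],degrees=True).as_matrix()
        Rc=T@M[:3,:3]; o=T@M[:3,3]+np.array(s["ee_pos"])
    return K,i["k1"],Rc,o
def ray(c,px):
    K,k1,Rc,o=c; d=np.array([k1,0,0,0,0.])
    px=np.atleast_2d(np.array(px,float)).reshape(-1,1,2)
    D=np.array([k1,0,0,0],float)
    u=cv2.undistortPointsIter(px,K,D,None,None,(3,50,1e-9)).reshape(-1,2)
    return np.c_[u,np.ones(len(u))]
def at_depth(c,px,z): return (ray(c,px)*np.reshape(z,(-1,1)))@c[2].T+c[3]
def at_z(c,px,Z):
    r=ray(c,px)@c[2].T; return c[3]+r*((Z-c[3][2])/r[:,2])[:,None]
def proj(c,X):
    K,k1,Rc,o=c; p=(np.atleast_2d(X)-o)@Rc; u=p[:,:2]/p[:,2:]; u=u*(1+k1*(u**2).sum(1))[:,None]
    return u@K[:2,:2].T+K[:2,2]
def save(n,im): cv2.imwrite(n,cv2.cvtColor(im,cv2.COLOR_RGB2BGR))
E
python3 - <<'E'
from h import *
print(env.state(), env.grasp_offset)
for n in ["scene","side","wrist"]:
    c=cam(n); im,d=optics.grab_frame(n); save(f"pics/{n}0.png",im); print(n,c[3].round(),c[2][:,2].round(2))
    np.save(f"pics/{n}0.npy",d)
    for k in ["key_grip","socket","key_seat","block","lathe"]:
        for r in optics.place_of(n,k):
            a=r["at"]; z=d[int(np.clip(a[1],0,399)),int(np.clip(a[0],0,639))]
            print(k,round(r["conf"],2),np.round(a),at_depth(c,a,z).round(), at_z(c,a,dict(key_grip=130,socket=188,key_seat=60).get(k,0)).round())
E
```

```text
{'time_s': 0.0, 'qpos': array([-6.90429718e+01,  1.83511289e+01,  8.97063343e+01,  4.96686518e-05,
        7.20431361e+01, -1.14633698e+00]), 'qvel': array([ 0.07312122, -0.01400652, -0.063567  , -0.01992382, -0.00706664,
        0.09606645]), 'effort': array([-4.64546301e-04, -4.12463844e+01, -2.31972206e+01,  7.27790734e-02,
        4.55522840e-02, -1.10766537e-04]), 'ee_pos': array([ 216.17759516, -532.27328147,  213.12589827]), 'ee_rot': array([-1.79899422e+02, -2.05980224e-03,  2.21033480e+01]), 'force': array([-0.03787394,  0.36911073,  0.19036776]), 'torque': array([ 0.01919157, -0.00982033, -0.01094963]), 'gripper_force': 0.0, 'gripper_width': 91.20634553796035} 18.8
scene [1590.  635. 1515.] [-0.56 -0.35 -0.75]
key_grip 0.53 [420. 214.] [[414. 358. 135.]] [[410. 357. 130.]]
key_grip 0.42 [389. 199.] [[409. 221. 141.]] [[400. 218. 130.]]
socket 0.35 [294. 181.] [[ 554. -143.  185.]] [[ 556. -141.  188.]]
key_seat 0.69 [418. 229.] [[429. 368.  62.]] [[428. 367.  60.]]
key_seat 0.62 [387. 214.] [[415. 222.  52.]] [[421. 224.  60.]]
block 0.67 [412. 247.] [[568. 391. 120.]] [[480. 370.   0.]]
lathe 0.88 [294. 217.] [[676. -66. 132.]] [[ 589. -132.    0.]]
side [ 173.  778. 1093.] [ 0.31 -0.59 -0.75]
key_grip 0.76 [309. 309.] [[416. 364. 135.]] [[417. 362. 130.]]
key_grip 0.59 [337. 269.] [[405. 227. 142.]] [[408. 220. 130.]]
key_grip 0.16 [287. 326.] [[462. 401.  61.]] [[443. 426. 130.]]
socket 0.36 [341. 157.] [[ 573. -136.  187.]] [[ 573. -135.  188.]]
key_seat 0.74 [338. 285.] [[397. 227.  63.]] [[398. 225.  60.]]
key_seat 0.58 [310. 320.] [[413. 364.  74.]] [[416. 358.  60.]]
block 0.75 [286. 324.] [[468. 396.  57.]] [[485. 376.   0.]]
lathe 0.65 [343. 193.] [[502.  -8. 169.]] [[ 562. -151.    0.]]
wrist [ 289. -504.  385.] [-0.25 -0.1  -0.96]
```

```bash
python3 - <<'E'
import cv2,numpy as np
a=cv2.imread("pics/scene0.png");b=cv2.imread("pics/side0.png")
A=cv2.resize(a[100:300,210:510],None,fx=2.6,fy=2.6,interpolation=2)[:, :780]
cv2.imwrite("pics/c1.png",A)
cv2.imwrite("pics/c2.png",cv2.resize(b[110:390,200:480],(600,600),interpolation=2))
E
```

```text
(no output)
```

View pics/c1.png

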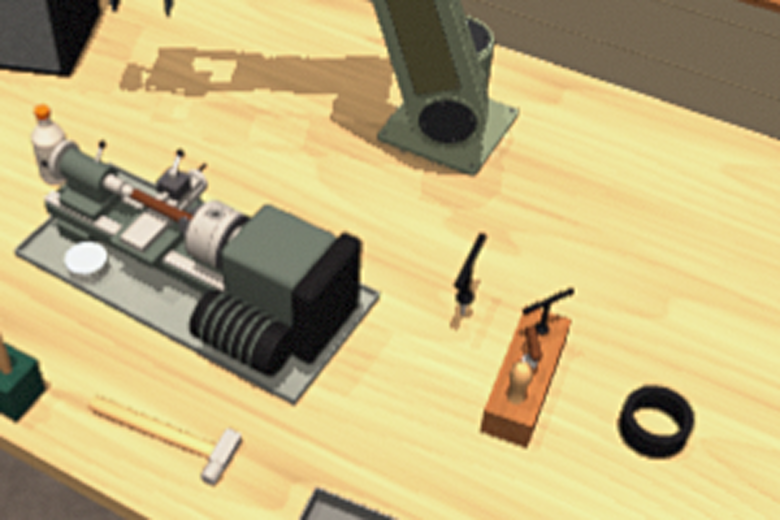

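View pics/c2.png

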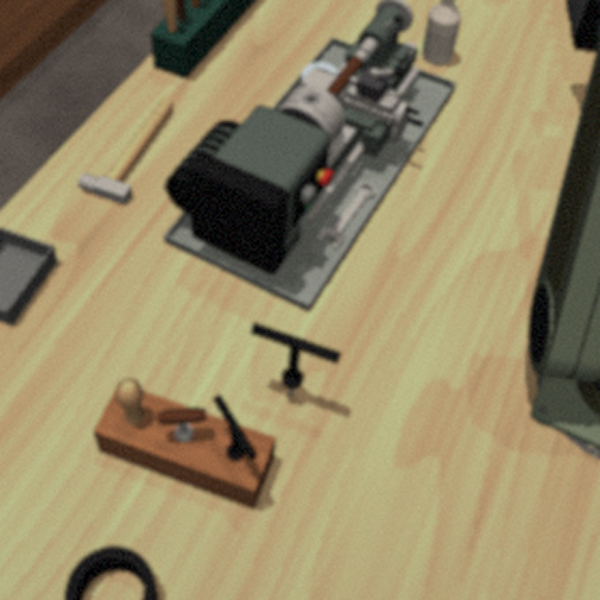

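The block's key (bar at about 415, 361) is the smaller one. The larger look-alike stands alone at about (405, 222). The chuck is near (565, -138).

```bash
python3 - <<'E'
from h import *
for n,p in [("scene",[[411.2,220],[431.2,211.5]]),("side",[[301.7,295.7],[316.7,322.3]])]:
    X=at_z(cam(n),p,132); v=X[1]-X[0]; print(X.round(),np.linalg.norm(v),np.degrees(np.arctan2(v[1],v[0])))
c=cam("wrist"); s=env.state(); T=Ro.from_euler('xyz',s["ee_rot"],degrees=True).as_matrix(); print(optics.camera_info("wrist")["mount"],T)
E
```

```text
[[456. 338. 132.]
 [376. 389. 132.]] 94.82584459928505 147.8117549961143
[[452. 338. 132.]
 [382. 384. 132.]] 83.07902602243814 146.3655548029705
[[ 4.93387147e-04 -9.61661361e-01 -2.74239280e-01  7.78287880e+01]
 [ 9.99999241e-01  7.84079532e-04 -9.50382517e-04  4.81869057e-01]
 [ 1.12897155e-03 -2.74238603e-01  9.61661018e-01 -1.70838305e+02]
 [ 0.00000000e+00  0.00000000e+00  0.00000000e+00  1.00000000e+00]] [[ 9.26511760e-01  3.76265804e-01  6.07834611e-05]
 [ 3.76265809e-01 -9.26511752e-01 -1.23203089e-04]
 [ 9.95948163e-06  1.37019849e-04 -9.99999991e-01]]
```

Call:
send_rows([
  [[0, 0, 0, 0.05, 0.15, 0.2, -1], [0, 0, 0, 0.05, 0.15, 0.2, -1], [0, 0, 0, 0.05, 0.2, 0.12, -1], [0, 0, 0, 0.05, 0.24, 0, -1], [0, 0, 0, 0.05, 0.24, 0, -1], [0, 0, 0, 0.05, 0.24, 0, -1], [0, 0, 0, 0.05, 0.24, 0, -1], [0, 0, 0, 0.05, 0.24, 0, -1], [0, 0, 0, 0.05, 0.24, 0, -1], [0, 0, 0, 0.05, 0.24, 0, -1], [0, 0, 0, 0.05, 0.24, 0, -1], [0, 0, 0, 0.05, 0.24, 0, -1]],
])

```text
time_s: 2.1
ee_pos: [335.8, -0.0, 316.9]
ee_rot: [179.9, -0.1, 22.1]
force: [1.5, -0.1, 0.6]
gripper_width: 91.1
gripper_force: 0.0
```

Call:
send_rows([
  [[0, 0, 0.093, 0.04, 0.18, 0, -0.3], [0, 0, 0.093, 0.04, 0.18, 0, -0.3], [0, 0, 0.093, 0.04, 0.18, 0, -0.3], [0, 0, 0.093, 0.04, 0.18, 0, -0.3], [0, 0, 0.093, 0.04, 0.18, 0, -0.3], [0, 0, 0.093, 0.04, 0.18, 0, -0.3], [0, 0, 0.093, 0.04, 0.18, 0, -0.3], [0, 0, 0.093, 0.04, 0.18, 0, -0.3], [0, 0, 0.093, 0.04, 0.18, 0, -0.3], [0, 0, 0.093, 0.04, 0.18, 0, -0.3], [0, 0, 0.093, 0, 0, 0, -0.3], [0, 0, 0.093, 0, 0, -0.1, -0.3]],
])

```text
time_s: 3.3
ee_pos: [417.2, 360.2, 298.0]
ee_rot: [179.7, -0.0, 123.0]
force: [-0.6, 0.7, -0.1]
gripper_width: 59.3
gripper_force: 0.0
```

Call:
send_rows([
  [[0, 0, 0.093, 0, 0, -0.1, -0.3], [0, 0, 0.093, 0, 0, -0.1, -0.3], [0, 0, 0.08, 0, 0, 0, -0.3], [0, 0, 0, 0, 0, 0, -0.3], [0, 0, 0, 0, 0, 0, -0.3]],
])

```text
time_s: 3.8
ee_pos: [416.2, 358.3, 256.8]
ee_rot: [179.9, 0.0, 146.3]
force: [-0.0, 0.2, 0.2]
gripper_width: 59.2
gripper_force: 0.0
```

```bash
python3 - <<'E'
from h import *
n="wrist"; s=env.state(); print(s["ee_pos"],s["ee_rot"],s["gripper_width"],s["qpos"].round())
c=cam(n); im,d=optics.grab_frame(n); save("pics/w1.png",im); np.save("pics/w1.npy",d)
for k in ["key_grip","key_seat"]:
    for r in optics.place_of(n,k): print(k,r["conf"],r["at"],at_z(c,r["at"],130 if k=="key_grip" else 60))
for r in optics.silhouettes(n,"key_grip"):
    m=r["mask"]; print(r["conf"],r["at"],m.sum())
    ys,xs=np.nonzero(m); z=d[ys,xs]; P=at_depth(c,np.c_[xs,ys],z); P=P[(P[:,2]>118)&(P[:,2]<145)&(z>0)]
    if len(P)>30:
        q=P[:,:2]; mu=q.mean(0); u=np.linalg.svd(q-mu,full_matrices=False)[2]; t=(q-mu)@u[0]; w=(q-mu)@u[1]
        print(len(P),mu,(mu+u[0]*(t.min()+t.max())/2).round(1),np.ptp(t),np.ptp(w),np.degrees(np.arctan2(u[0][1],u[0][0])),np.percentile(P[:,2],[5,50,95]))
E
```

```text
[416.19119025 358.27347843 256.81755344] [1.79946623e+02 1.31916032e-02 1.46332725e+02] 59.150147933381106 [ 40.  15.  89.   0.  77. -17.]
key_grip 0.96 [322.8, 189.6] [[416.65116011 358.09097256 130.        ]]
key_grip 0.56 [264.0, 112.5] [[318.71790017 353.37138802 130.        ]]
key_seat 0.93 [256.1, 175.6] [[368.52478745 286.61935212  60.        ]]
key_seat 0.73 [321.5, 173.8] [[413.49989741 358.30207652  60.        ]]
0.95 [323.3, 184.9] 1011
947 [415.12645807 360.52412599] [416.8 359.5] 89.56364010045303 12.005393491694303 -31.55969358206226 [131.57985023 135.1100739  136.70827696]
0.87 [260.2, 123.1] 1849
```

View pics/w1.png

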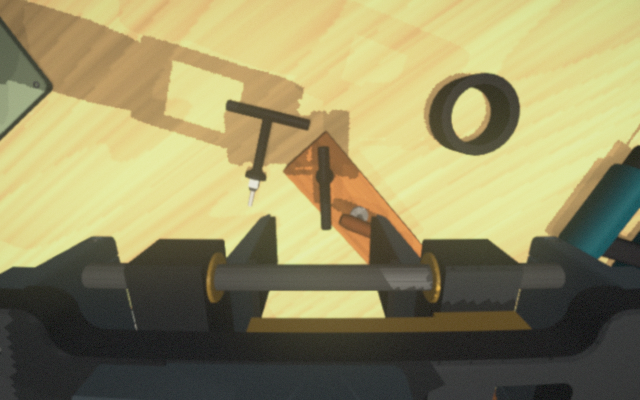

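Call:
send_rows([
  [[0, 0, 0.0235, 0.003, 0.006, -0.1, 0.2], [0, 0, 0, 0, 0, -0.2, 0.2], [0, 0, 0, 0, 0, -0.2, 0.2], [0, 0, 0, 0, 0, -0.15, 0.2], [0, 0, 0, 0, 0, -0.08, 0.2], [0, 0, 0, 0, 0, 0, 0.2], [0, 0, 0, 0, 0, 0, 1], [0, 0, 0, 0, 0, 0, 1], [0, 0, 0, 0, 0, 0, 1], [0, 0, 0, 0, 0, 0, 1], [0, 0, 0, 0, 0, 0, 1], [0, 0, 0, 0, 0, 0, 1]],
], grip_force=30)

```text
time_s: 5.2
ee_pos: [417.2, 359.8, 111.7]
ee_rot: [179.9, 0.0, 148.6]
force: [-0.4, 0.3, 6.0]
gripper_width: 11.4
gripper_force: 30.0
```

Call:
send_rows([
  [[0, 0, 0, 0, 0, 0.1, 1], [0, 0, 0, 0, 0, 0.15, 1], [0, 0, 0, 0, 0, 0.2, 1], [0, 0, 0, 0, 0, 0.2, 1], [0, 0, 0, 0, 0, 0.2, 1], [0, 0, 0, 0.05, -0.1, 0.15, 1], [0, 0, 0, 0.09, -0.22, 0, 1], [0, 0, 0, 0.09, -0.22, 0, 1], [0, 0, 0, 0.09, -0.22, 0, 1], [0, 0, 0, 0.09, -0.22, 0, 1], [0, 0, 0, 0.09, -0.22, 0, 1], [0, 0, 0, 0.09, -0.22, 0, 1]],
], grip_force=55)

```text
time_s: 6.4
ee_pos: [534.5, 73.4, 309.8]
ee_rot: [-180.0, -0.1, 148.6]
force: [0.7, 1.0, -1.5]
gripper_width: 10.7
gripper_force: 55.0
```

Call:
send_rows([
  [[0, 0, 0, 0.09, -0.22, 0, 1], [0, 0, 0, 0.09, -0.22, 0, 1], [0, 0, 0, 0.09, -0.22, 0, 1], [0, 0, 0, 0.09, -0.22, 0, 1], [0, 0, 0, 0.05, -0.22, 0, 1], [0, 0, 0, 0, -0.12, 0, 1], [0, 0, 0, 0, 0, 0, 1], [0, 0, 0, 0, 0, 0, 1]],
])

```text
time_s: 7.2
ee_pos: [616.2, -168.8, 309.4]
ee_rot: [180.0, -0.1, 148.5]
force: [0.1, 0.7, -1.4]
gripper_width: 10.6
gripper_force: 55.0
```

```bash
cat > look.py <<'E'
from h import *
import sys
f=sys.argv[1]
n="wrist"; s=env.state(); print(s["time_s"],s["ee_pos"],s["ee_rot"],s["gripper_width"],s["qpos"].round(),s["force"])
c=cam(n); im,d=optics.grab_frame(n); save(f"pics/{f}.png",im); np.save(f"pics/{f}.npy",d)
for k,Z in [("socket",188),("key_grip",s["ee_pos"][2]+19),("key_seat",s["ee_pos"][2]-51)]:
    for r in optics.place_of(n,k):
        a=np.array(r["at"]); print(k,round(r["conf"],2),a,at_z(c,a,Z).round(1),at_depth(c,a,d[int(a[1]),int(a[0])]).round(1))
        if k=="socket" and r is optics: pass
im2=cv2.resize(im[60:360,120:520],(800,600),interpolation=2); save(f"pics/{f}c.png",im2)
E
python3 look.py w2
```

```text
7.2 [ 616.20427565 -168.82233916  309.41388261] [ 1.79985738e+02 -1.31291270e-01  1.48535204e+02] 10.59492375082168 [-16.  22.  70.   0.  88. -75.] [ 0.08582156  0.74476724 -1.37935827]
socket 0.9 [317. 133.] [[ 562.9 -142.9  188. ]] [[ 563.5 -143.7  173. ]]
key_grip 0.77 [321.1 249.9] [[ 614.1 -168.8  328.4]] [[ 611.9 -167.4  333.8]]
key_seat 0.73 [319.5 211.8] [[ 614.  -170.6  258.4]] [[ 592.5 -156.5  333.4]]
```

View pics/w2.png

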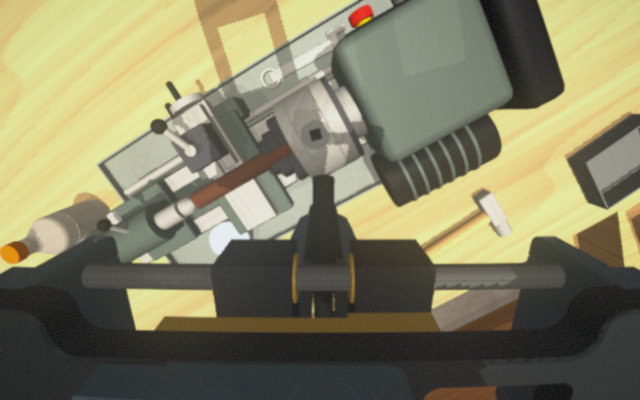

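```bash
cat > sq.py <<'E'
from h import *
import sys
f,cx,cy=sys.argv[1],float(sys.argv[2]),float(sys.argv[3])
im=cv2.cvtColor(cv2.imread(f"pics/{f}.png"),cv2.COLOR_BGR2RGB); c=cam("wrist")
g=np.arange(-30,30,0.15); X,Y=np.meshgrid(cx+g,cy-g)   # col=+x, up=+y
p=proj(c,np.c_[X.ravel(),Y.ravel(),np.full(X.size,188.)]).astype(np.float32).reshape(X.shape+(2,))
o=cv2.remap(im,p[...,0],p[...,1],cv2.INTER_CUBIC); save(f"pics/{f}_top.png",cv2.resize(o,(600,600)))
gr=cv2.cvtColor(o,cv2.COLOR_RGB2GRAY)
for th in (60,75,90):
    n,l,st,ce=cv2.connectedComponentsWithStats((gr<th).astype(np.uint8))
    for i in range(1,n):
        if 1500<st[i,4]<12000:
            r=cv2.minAreaRect(np.argwhere(l==i)[:,::-1].astype(np.float32))
            print(th,"area mm2",st[i,4]*.0225,"c",(cx-30+ce[i][0]*.15).round(1),(cy+30-ce[i][1]*.15).round(1),"rect",round(cx-30+r[0][0]*.15,1),round(cy+30-r[0][1]*.15,1),np.round(np.array(r[1])*.15,1),"world ang",-r[2])
E
python3 sq.py w2 563 -143
```

```text
60 area mm2 48.8925 c 563.4 -143.9 rect 563.3 -143.9 [8.  7.9] world ang -14.620874404907227
75 area mm2 87.0075 c 563.4 -143.9 rect 563.4 -143.8 [9.5 9.6] world ang -15.945395469665527
90 area mm2 110.0925 c 563.5 -143.9 rect 563.5 -143.9 [10.6 10.9] world ang -15.708637237548828
```

View pics/w2_top.png

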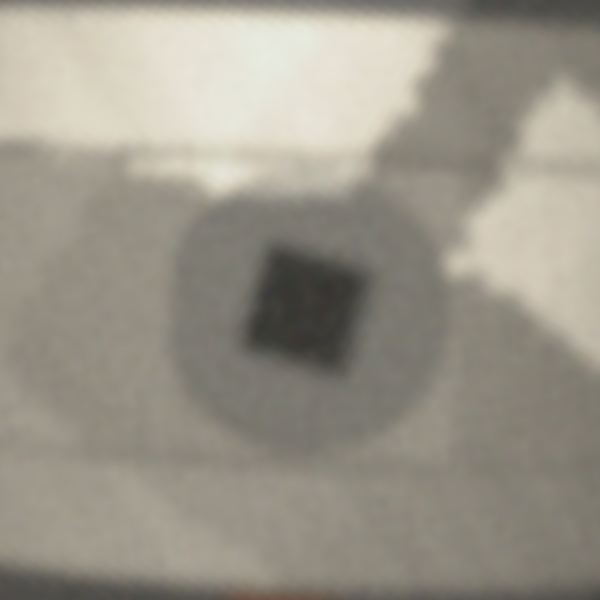

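Picture: square socket hole is centred at about (563.5, -143.9), with flats at -15.7°. That calls for a yaw of about 164.3°.

Call:
send_rows([
  [[0, 0, 0.088, -0.13, 0.06, 0, 1], [0, 0, 0.088, -0.13, 0.06, 0, 1], [0, 0, 0, -0.0035, 0.0045, -0.05, 1], [0, 0, 0, 0, 0, -0.05, 1], [0, 0, 0, 0, 0, -0.03, 1], [0, 0, 0, 0, 0, 0, 1], [0, 0, 0, 0, 0, 0, 1]],
])

```text
time_s: 8.1
ee_pos: [564.4, -144.0, 283.9]
ee_rot: [180.0, -0.0, 164.4]
force: [0.3, 0.5, -1.1]
gripper_width: 10.4
gripper_force: 55.0
```

```bash
python3 - <<'E'
from h import *
s=env.state(); print(s["time_s"],s["ee_pos"],s["ee_rot"],s["force"],s["torque"])
ims=[]
for n in ["scene","side"]:
    c=cam(n); im,d=optics.grab_frame(n)
    q=proj(c,np.array([[*s["ee_pos"][:2],s["ee_pos"][2]-51.7],[563.5,-143.9,188],[*s["ee_pos"][:2],s["ee_pos"][2]+18.3]])); print(n,q.round(1))
    for k in ["key_seat","key_grip","socket"]: print(k,[(round(r["conf"],2),np.round(r["at"],1)) for r in optics.place_of(n,k)][:2])
    u,v=q[0].astype(int); ims.append(cv2.resize(im[v-40:v+40,u-26:u+26],(390,600),interpolation=2))
save("pics/ss.png",np.hstack(ims))
E
```

```text
8.1 [ 564.42319914 -143.98913284  283.85790309] [ 1.79998139e+02 -3.81243857e-02  1.64419162e+02] [ 0.29627112  0.47372942 -1.12112331] [ 0.06147976 -0.16635003 -0.0311787 ]
scene [[291.7 174.7]
 [292.5 182.3]
 [290.6 162. ]]
key_seat [(0.72, array([401.6, 219. ])), (0.56, array([289.4, 176.4]))]
key_grip [(0.41, array([406.9, 254.2])), (0.38, array([293.1, 160.2]))]
socket [(0.38, array([291.9, 180.3]))]
side [[345.  145.5]
 [344.5 155.9]
 [346.2 128.2]]
key_seat [(0.59, array([340.4, 307.5])), (0.42, array([345.4, 143.8]))]
key_grip [(0.8, array([346.3, 339.2])), (0.52, array([347.6, 130.2]))]
socket [(0.49, array([340.6, 153. ]))]
```

View pics/ss.png

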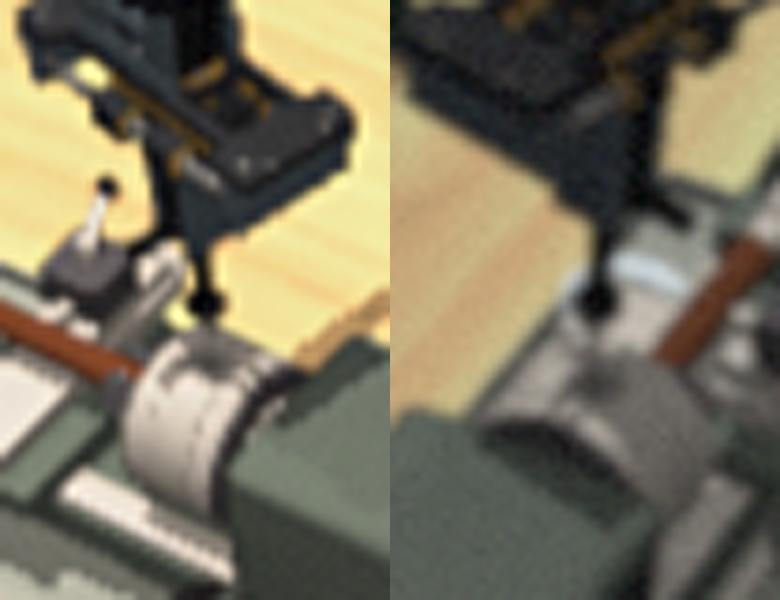

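Call:
send_rows([
  [[0, 0, 0, -0.0045, 0, -0.03, 1], [0, 0, 0, 0, 0, -0.03, 1], [0, 0, 0, 0, 0, -0.03, 1], [0, 0, 0, 0, 0, -0.02, 1], [0, 0, 0, 0, 0, -0.02, 1], [0, 0, 0, 0, 0, -0.01, 1], [0, 0, 0, 0, 0, 0, 1]],
])

```text
time_s: 9.2
ee_pos: [562.9, -143.8, 256.1]
ee_rot: [180.0, -0.0, 164.4]
force: [0.0, 0.3, -1.4]
gripper_width: 11.0
gripper_force: 55.0
```

Call:
send_rows([
  [[0, 0, 0, 0.002, 0, -0.01, 1], [0, 0, 0, 0, 0, -0.005, 1], [0, 0, 0, 0, 0, 0, 1]],
])

```text
time_s: 9.5
ee_pos: [563.6, -143.9, 254.1]
ee_rot: [180.0, 0.1, 164.4]
force: [-0.4, -0.1, 1.6]
gripper_width: 11.0
gripper_force: 55.0
```

Call:
send_rows([
  [[0, 0, 0, 0, 0, -0.01, 1], [0, 0, 0, 0, 0, -0.005, 1], [0, 0, 0, 0, 0, 0, 1]],
])

```text
time_s: 9.8
ee_pos: [563.6, -143.9, 250.8]
ee_rot: [180.0, 0.1, 164.4]
force: [-0.7, -0.1, 3.4]
gripper_width: 10.5
gripper_force: 55.0
```

Call:
send_rows([
  [[0, 0, 0, 0, 0, -0.01, 1], [0, 0, 0, 0, 0, -0.005, 1], [0, 0, 0, 0, 0, 0, 1]],
])

```text
time_s: 10.1
ee_pos: [563.8, -144.1, 248.9]
ee_rot: [-180.0, 0.1, 164.4]
force: [-1.5, -0.9, 7.9]
gripper_width: 10.8
gripper_force: 55.0
```

Call:
send_rows([
  [[0, 0, 0, 0, 0, -0.01, 1], [0, 0, 0, 0, 0, -0.005, 1], [0, 0, 0, 0, 0, 0, 1]],
])

```text
time_s: 10.4
ee_pos: [563.8, -144.4, 245.8]
ee_rot: [-180.0, 0.1, 164.4]
force: [-1.7, -1.5, 8.2]
gripper_width: 10.8
gripper_force: 55.0
```

Call:
send_rows([
  [[0, 0, 0, -0.001, -0.001, -0.01, 1], [0, 0, 0, 0, 0, -0.01, 1], [0, 0, 0, 0, 0, 0, 1]],
])

```text
time_s: 10.7
ee_pos: [563.7, -144.5, 242.1]
ee_rot: [-180.0, 0.2, 164.4]
force: [-1.0, 0.3, 8.7]
gripper_width: 10.7
gripper_force: 55.0
```

Call:
send_rows([
  [[0, 0, 0, 0, 0, -0.01, 1], [0, 0, 0, 0, 0, -0.005, 1], [0, 0, 0, 0, 0, 0, 1]],
])

```text
time_s: 11.0
ee_pos: [563.8, -144.6, 239.7]
ee_rot: [-180.0, 0.2, 164.4]
force: [-1.5, -0.6, 10.1]
gripper_width: 11.2
gripper_force: 55.0
```

Call:
send_rows([
  [[0, 0, 0, 0, 0, -0.005, 1], [0, 0, 0, 0, 0, 0, 1]],
])

```text
time_s: 11.2
ee_pos: [563.9, -144.6, 239.3]
ee_rot: [-180.0, 0.3, 164.4]
force: [-1.6, 0.4, 13.5]
gripper_width: 10.8
gripper_force: 55.0
```

Call:
send_rows([
  [[0, 0, 0, 0, 0, -0.005, 1], [0, 0, 0, 0, 0, 0, 1]],
])

```text
time_s: 11.4
ee_pos: [564.0, -144.6, 239.2]
ee_rot: [-180.0, 0.3, 164.4]
force: [-2.8, -0.6, 16.4]
gripper_width: 11.0
gripper_force: 55.0
```

Call:
send_rows([
  [[0, 0, 0, 0, 0, -0.006, 1], [0, 0, -0.03, 0, 0, 0, 1], [0, 0, -0.04, 0, 0, 0, 1], [0, 0, -0.05, 0, 0, 0, 1], [0, 0, -0.05, 0, 0, 0, 1], [0, 0, -0.05, 0, 0, 0, 1], [0, 0, -0.03, 0, 0, 0, 1], [0, 0, 0, 0, 0, 0, 1]],
])

```text
time_s: 12.2
ee_pos: [564.2, -145.0, 239.2]
ee_rot: [179.9, 0.4, 141.9]
force: [-3.8, -1.8, 21.0]
gripper_width: 10.5
gripper_force: 55.0
```

```bash
python3 -c "
from h import *
s=env.state(); print(s['ee_pos'],s['ee_rot'],s['force'],s['torque'],s['qpos'])"
```

```text
[ 564.19063776 -145.01220853  239.15409752] [179.91685646   0.40894213 141.91230085] [-3.78068072 -1.79831491 20.9844008 ] [-0.05230378  0.77915589  0.06207118] [-1.54994393e+01  1.79618951e+01  8.64867531e+01 -8.30883959e-02
  7.51418588e+01 -6.73910178e+01]
```

Call:
send_rows([
  [[0, 0, -0.04, -0.002, -0.001, 0, 1], [0, 0, -0.05, 0, 0, 0, 1], [0, 0, -0.05, 0, 0, 0, 1], [0, 0, -0.05, 0, 0, 0, 1], [0, 0, -0.05, 0, 0, 0, 1], [0, 0, -0.03, 0, 0, 0, 1], [0, 0, 0, 0, 0, 0, 1]],
])

```text
time_s: 12.9
ee_pos: [564.1, -145.3, 239.1]
ee_rot: [179.7, 0.4, 117.6]
force: [-4.1, -0.9, 21.5]
gripper_width: 11.0
gripper_force: 55.0
```

```bash
cat > st.py <<'E'
from h import *
s=env.state(); print(s['ee_pos'].round(1),s['ee_rot'].round(2),s['force'].round(1),s['torque'].round(2),s['qpos'].round(1),s['gripper_width'])
E
python3 st.py
```

```text
[ 564.1 -145.3  239.1] [179.73   0.37 117.61] [-4.1 -0.9 21.5] [-0.21  0.71  0.09] [-15.5  17.9  86.5  -0.1  75.1 -43.1] 11.00087766121745
```

Call:
send_rows([
  [[0, 0, -0.035, -0.001, 0, 0, 1], [0, 0, -0.035, 0, 0, 0, 1], [0, 0, -0.035, 0, 0, 0, 1], [0, 0, 0, 0, 0, 0, 1]],
])

```text
time_s: 13.3
ee_pos: [564.0, -145.4, 239.2]
ee_rot: [179.7, 0.3, 108.2]
force: [-4.1, -1.4, 21.2]
gripper_width: 10.7
gripper_force: 55.0
```

```bash
python3 st.py
```

```text
[ 564.  -145.4  239.2] [179.66   0.34 108.15] [-4.1 -1.4 21.2] [-0.23  0.68  0.04] [-15.5  17.9  86.5  -0.1  75.1 -33.7] 10.714896555328622
```

Call:
send_rows([
  [[0, 0, -0.03, 0, 0, 0, 1], [0, 0, -0.02, 0, 0, 0, 1], [0, 0, 0, 0, 0, 0, 1]],
])

```text
time_s: 13.6
ee_pos: [564.0, -145.4, 239.2]
ee_rot: [179.6, 0.3, 103.7]
force: [-3.2, -0.5, 21.5]
gripper_width: 10.9
gripper_force: 55.0
```

```bash
python3 st.py
```

```text
[ 564.  -145.4  239.2] [179.64   0.32 103.68] [-3.2 -0.5 21.5] [-0.25  0.66  0.1 ] [-15.5  17.9  86.5  -0.1  75.1 -29.2] 10.916752741247402
```

Call:
send_rows([
  [[0, 0, -0.03, 0, 0, 0, 1], [0, 0, -0.02, 0, 0, 0, 1], [0, 0, 0, 0, 0, 0, 1]],
])

```text
time_s: 13.9
ee_pos: [563.9, -145.5, 239.2]
ee_rot: [179.6, 0.3, 99.2]
force: [-2.1, -1.9, 20.4]
gripper_width: 10.7
gripper_force: 55.0
```

```bash
python3 st.py
```

```text
[ 563.9 -145.5  239.2] [179.62   0.29  99.18] [-2.1 -1.9 20.4] [-0.31  0.66  0.09] [-15.5  17.9  86.5  -0.1  75.1 -24.7] 10.689584557037973
```

Call:
send_rows([
  [[0, 0, -0.03, 0, 0, 0, 1], [0, 0, -0.02, 0, 0, 0, 1], [0, 0, 0, 0, 0, 0, 1]],
])

```text
time_s: 14.2
ee_pos: [563.9, -145.5, 239.2]
ee_rot: [179.6, 0.3, 94.7]
force: [-3.6, -0.7, 20.8]
gripper_width: 10.8
gripper_force: 55.0
```

```bash
python3 st.py
```

```text
[ 563.9 -145.5  239.2] [179.6    0.26  94.68] [-3.6 -0.7 20.8] [-0.29  0.67  0.08] [-15.5  17.9  86.5  -0.1  75.1 -20.2] 10.765227206992519
```

Call:
send_rows([
  [[0, 0, -0.03, 0, 0, 0, 1], [0, 0, 0, 0, 0, 0, 1]],
])

```text
time_s: 14.4
ee_pos: [563.9, -145.5, 239.2]
ee_rot: [179.6, 0.2, 92.0]
force: [-3.5, -2.0, 20.3]
gripper_width: 10.8
gripper_force: 55.0
```

```bash
python3 st.py
```

```text
[ 563.9 -145.5  239.2] [179.59   0.25  91.97] [-3.5 -2.  20.3] [-0.33  0.68  0.06] [-15.5  17.9  86.6  -0.1  75.1 -17.5] 10.810635670181757
```

Call:
send_rows([
  [[0, 0, -0.03, 0, 0, 0, 1], [0, 0, 0, 0, 0, 0, 1]],
])

```text
time_s: 14.6
ee_pos: [563.9, -145.5, 239.2]
ee_rot: [179.6, 0.2, 89.3]
force: [-3.5, -1.3, 21.7]
gripper_width: 10.7
gripper_force: 55.0
```

```bash
python3 st.py
```

```text
[ 563.9 -145.5  239.2] [179.58   0.23  89.28] [-3.5 -1.3 21.7] [-0.33  0.74  0.14] [-15.5  17.9  86.5  -0.1  75.1 -14.8] 10.652117023499008
```

```bash
python3 look.py w5
```

```text
14.6 [ 563.90368041 -145.5220423   239.16832179] [179.57989657   0.22801345  89.277252  ] 10.652117023499008 [-16.  18.  87.  -0.  75. -15.] [-3.48864989 -1.26260725 21.65465198]
socket 0.4 [322.3 213.8] [[ 564.  -146.4  188. ]] [[ 564.  -119.7  263.1]]
key_grip 0.83 [322.1 250.7] [[ 563.6 -144.   258.2]] [[ 563.6 -141.5  263. ]]
key_seat 0.63 [320.  212.1] [[ 562.2 -144.9  188.2]] [[ 562.8 -118.7  263.2]]
```

View pics/w5c.png

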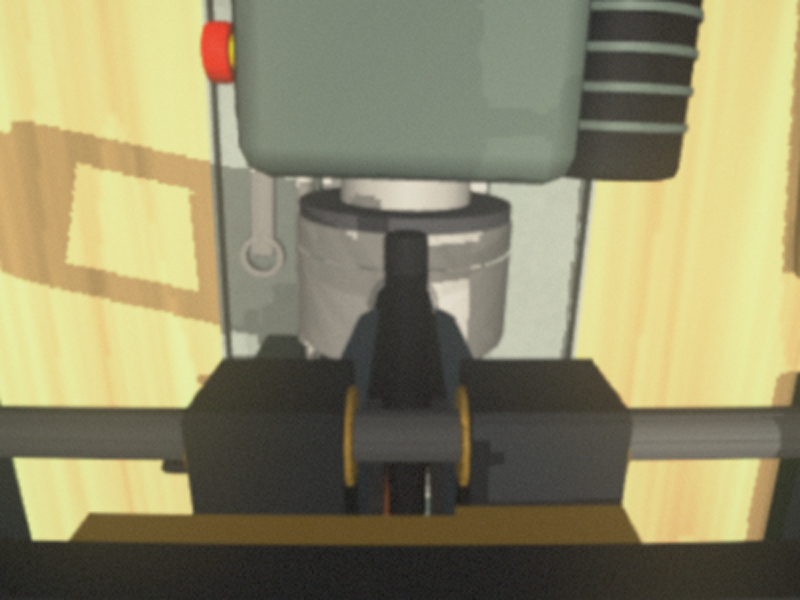

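Call:
send_rows([
  [[0, 0, -0.03, 0, 0, 0, 1], [0, 0, 0, 0, 0, 0, 1]],
])

```text
time_s: 15.0
ee_pos: [563.9, -145.5, 239.2]
ee_rot: [179.6, 0.2, 86.6]
force: [-2.8, -2.0, 21.7]
gripper_width: 10.9
gripper_force: 55.0
```

```bash
python3 st.py
```

```text
[ 563.9 -145.5  239.2] [179.57   0.21  86.59] [-2.8 -2.  21.7] [-0.35  0.7   0.19] [-15.5  17.9  86.6  -0.1  75.1 -12.1] 10.940396689076893
```

Call:
send_rows([
  [[0, 0, -0.03, 0, 0, 0, 1], [0, 0, 0, 0, 0, 0, 1]],
])

```text
time_s: 15.2
ee_pos: [563.9, -145.5, 239.2]
ee_rot: [179.6, 0.2, 83.9]
force: [-4.0, -1.2, 20.9]
gripper_width: 10.9
gripper_force: 55.1
```

```bash
python3 st.py
```

```text
[ 563.9 -145.5  239.2] [179.57   0.19  83.9 ] [-4.  -1.2 20.9] [-0.37  0.74  0.28] [-15.5  17.9  86.6  -0.1  75.1  -9.4] 10.861895297578421
```

Call:
send_rows([
  [[0, 0, -0.03, 0, 0, 0, 1], [0, 0, 0, 0, 0, 0, 1]],
])

```text
time_s: 15.4
ee_pos: [563.8, -145.5, 239.2]
ee_rot: [179.6, 0.2, 81.2]
force: [-3.5, -2.0, 21.0]
gripper_width: 10.9
gripper_force: 55.1
```

```bash
python3 st.py
```

```text
[ 563.8 -145.5  239.2] [179.56   0.18  81.22] [-3.5 -2.  21. ] [-0.34  0.77  0.36] [-15.5  17.9  86.6  -0.1  75.1  -6.7] 10.906659679130058
```

Call:
send_rows([
  [[0, 0, -0.03, 0, 0, 0, 1], [0, 0, 0, 0, 0, 0, 1]],
])

```text
time_s: 15.6
ee_pos: [563.8, -145.5, 239.2]
ee_rot: [179.6, 0.2, 78.5]
force: [-4.0, -1.5, 20.4]
gripper_width: 10.9
gripper_force: 55.1
```

```bash
python3 st.py
```

```text
[ 563.8 -145.5  239.2] [1.7955e+02 1.6000e-01 7.8520e+01] [-4.  -1.5 20.4] [-0.27  0.75  0.35] [-15.5  17.9  86.6  -0.1  75.1  -4. ] 10.930414322113723
```

```bash
python3 look.py w6
```

```text
15.6 [ 563.83707916 -145.50369144  239.17392756] [1.79554047e+02 1.57495688e-01 7.85241380e+01] 10.930414322113723 [-16.  18.  87.  -0.  75.  -4.] [-4.0134778  -1.48240821 20.38276085]
socket 0.4 [321.6 215.5] [[ 563.  -147.6  188. ]] [[ 568.2 -121.2  262.6]]
key_grip 0.62 [323.3 250.9] [[ 564.5 -144.1  258.2]] [[ 565.  -141.5  263.5]]
key_seat 0.67 [318.7 213.4] [[ 561.1 -145.3  188.2]] [[ 567.  -119.2  264.1]]
```

View pics/w6c.png

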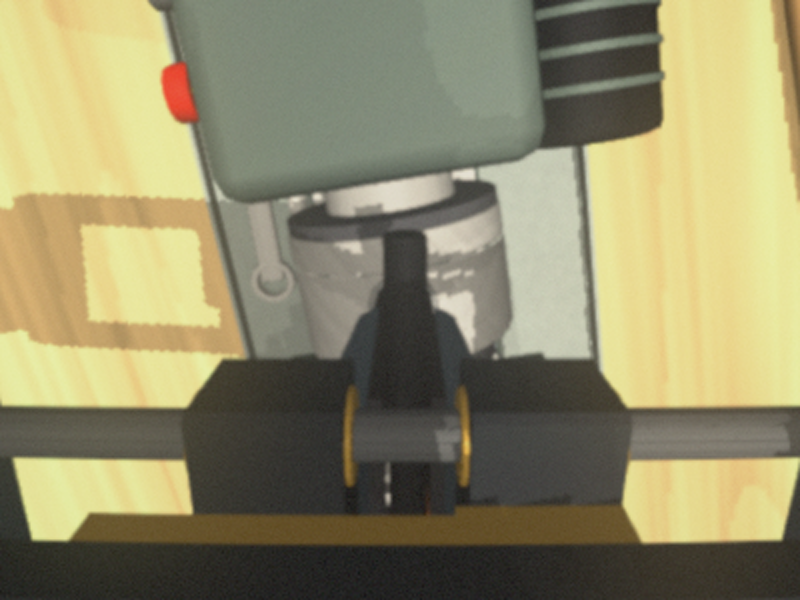

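```bash
python3 - <<'E'
import numpy as np,cv2
for f in ["w2","w5","w6"]:
    d=np.load(f"pics/{f}.npy"); out=[]
    for r in range(176,216,4):
        row=d[r,290:350]; m=(row>0)&(row<175); x=np.nonzero(m)[0]+290
        out.append((r,x.min() if len(x) else None,x.max() if len(x) else None,round(float(np.median(row[m])),0) if len(x) else None))
    print(f,out)
E
```

```text
w2 [(176, np.int64(314), np.int64(331), 156.0), (180, np.int64(312), np.int64(333), 151.0), (184, np.int64(312), np.int64(333), 151.0), (188, np.int64(312), np.int64(333), 152.0), (192, np.int64(312), np.int64(333), 153.0), (196, np.int64(312), np.int64(333), 153.0), (200, np.int64(312), np.int64(333), 154.0), (204, np.int64(312), np.int64(333), 154.0), (208, np.int64(312), np.int64(333), 155.0), (212, np.int64(312), np.int64(333), 156.0)]
w5 [(176, np.int64(314), np.int64(331), 156.0), (180, np.int64(311), np.int64(333), 151.0), (184, np.int64(311), np.int64(333), 152.0), (188, np.int64(312), np.int64(333), 152.0), (192, np.int64(312), np.int64(333), 153.0), (196, np.int64(312), np.int64(333), 153.0), (200, np.int64(312), np.int64(333), 154.0), (204, np.int64(312), np.int64(333), 154.0), (208, np.int64(312), np.int64(333), 155.0), (212, np.int64(312), np.int64(333), 156.0)]
w6 [(176, np.int64(313), np.int64(330), 157.0), (180, np.int64(311), np.int64(332), 151.0), (184, np.int64(311), np.int64(332), 151.0), (188, np.int64(311), np.int64(332), 152.0), (192, np.int64(311), np.int64(332), 153.0), (196, np.int64(311), np.int64(332), 153.0), (200, np.int64(311), np.int64(332), 154.0), (204, np.int64(311), np.int64(332), 154.0), (208, np.int64(311), np.int64(332), 155.0), (212, np.int64(312), np.int64(332), 156.0)]
```

Call:
send_rows([
  [[0, 0, 0.03, 0, 0, 0, 1], [0, 0, 0, 0, 0, 0, 1], [0, 0, 0, 0, 0, 0, 1]],
])

```text
time_s: 16.1
ee_pos: [563.8, -145.5, 239.2]
ee_rot: [179.6, 0.2, 81.2]
force: [-4.3, -1.1, 20.8]
gripper_width: 11.0
gripper_force: 55.0
```

```bash
python3 st.py
```

```text
[ 563.8 -145.5  239.2] [1.7956e+02 1.7000e-01 8.1230e+01] [-4.3 -1.1 20.8] [-0.33  0.79  0.13] [-15.5  17.9  86.6  -0.1  75.1  -6.7] 10.957657468005994
```

Call:
send_rows([
  [[0, 0, -0.02, 0, 0, 0, 1], [0, 0, 0, 0, 0, 0, 1], [0, 0, 0, 0, 0, 0, 1]],
])

```text
time_s: 16.4
ee_pos: [563.8, -145.5, 239.2]
ee_rot: [179.6, 0.2, 79.4]
force: [-4.1, -1.7, 20.8]
gripper_width: 11.1
gripper_force: 55.1
```

```bash
for i in 1 2 3; do python3 -c "
from h import *
optics.grab_frame('side')"; python3 st.py; done
```

```text
[ 563.8 -145.5  239.2] [1.7956e+02 1.6000e-01 7.9450e+01] [-3.6 -1.  20.8] [-0.31  0.75  0.33] [-15.5  17.9  86.6  -0.1  75.1  -5. ] 10.722451087427052
[ 563.8 -145.5  239.2] [1.7956e+02 1.6000e-01 7.9450e+01] [-4.2 -1.6 21.1] [-0.31  0.66  0.34] [-15.5  17.9  86.6  -0.1  75.1  -5. ] 10.94113270398223
[ 563.8 -145.5  239.2] [1.7956e+02 1.6000e-01 7.9450e+01] [-4.  -1.7 21.4] [-0.38  0.76  0.35] [-15.5  17.9  86.6  -0.1  75.1  -5. ] 10.904547567987143
```

```bash
python3 -c "
from workcell import env
print(env.job_done())"
```

```text
the job is handed in; nothing more can be done
None
```

The job is handed in at about 16.6 s of the 45 s allowed: the chuck key is fully home in the socket, still gripped, pressed down at about 21 N and held clockwise at about 0.35 N m. I took that as the tight stop because the torque rose well above the 0.12 N m drag and levelled off, but the key turned about 85°, more than the 70° or so I expected, and I couldn't see the jaws to confirm it.

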